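Check a return spring under the test weight

ROBOT

A 7-joint arm with a two-finger parallel gripper is mounted at the origin on the work surface. World frame = base frame: x ahead of the robot, y to its left, z up, the work surface at z = 0. Lengths are in m, angles in rad, forces in N, time in s.
With the tool pointing down it reaches from about 0.4 to 0.85 m from the base axis. Payload 10.4 kg.
Tool frame: the origin (TCP) lies between the finger pads; the fingertips stand 22 mm ahead of it and the grasp point (between the pads) lies 3 mm ahead of it (r.nose_length is the distance from the TCP to the fingertips, in m); z points along the fingers, y is the line along which they close (so a half turn about z gives the same grasp; the last joint's range is limited). The gripper opens to 87 mm and grips with 3 to 60 N. Pads are 19 mm wide; open, the fingers measure 117 mm over their backs; the gripper's body (75 mm by 190 mm) begins 51 mm behind the grasp point.
Start: joints at [-1.305, 0.332, -0.065, 1.46, 0.022, 1.35, -0.088], TCP at [0.178, 0.599, 0.245] pointing down, gripper open.
Joint ranges: [-2.6, 2.6], [-0.5, 2.12], [-1.47, 1.34], [0.16, 2.42], [-1.27, 4.41], [0.06, 2.06], [-2.6, 2.6]. Speed limits (rad/s): [2.22, 2.22, 2.79, 2.79, 3.14, 3.14, 3.14].

INTERFACE

Orientations are given as a unit quaternion [x, y, z, w].
In Python, from bench import readout, cams, r gives the robot as it stands. The module is installed in compiled form; this text tells all that it offers.
- The arm moves only by the tool step_arm, never from a script. Its argument "deltas" is a list that holds one entry, the list of rows, each a list of 7 numbers: the turn, a rotation vector about the tool's x, y, z in rad, then the shift along the tool's x, y, z in m, then the opening in per cent of the stroke, from 0 (shut) to 100 (fully open). A call has 1 to 20 rows; each row is the pose to reach, as a shift and turn from the pose commanded when the call began, along the tool's axes at that moment; what a row does not reach only later rows make up. A row lasts 1/8 s, in which the tool goes at most 62.5 mm and 10.7 degrees, less where a joint would pass 70% of its speed; a pose out of reach is approached as far as the arm can. A call with a gripper value outside its range is refused whole. The fingers move at their own pace and stop on an object; "squeeze" is the grip in N (left out, the last holds). Time passes only in rows, so rows that repeat a pose let the fingers close. It gives the time, the measured TCP pose, the force, the opening and the grip force at its end, in the units of the state.
- readout.read_state(): the state, without advancing time (a new reading comes with each control period).
- cams.camera(name): name is "scene" or "top"; returns a dict with "img" (400x640x3 uint8, red, green, blue), "fx", "fy", "cx", "cy" (pixels), "origin" and "rotation" of the camera in the world. Camera axes: x right, y up, looking along -z (the intrinsics and any distortion apply to the point x, -y, -z); pixel columns grow to the right and rows downward; lengths in m; the calibration is good to about 2 mm. A picture is of the moment at which its call begins. There is no depth.
- r.close_job(): hands the job in; it is judged then, once.
The state is a dict: "time": time; "joint_positions": joint angles; "joint_vel": joint speeds; "joint_torque": joint torques, N m; "ee_pos": TCP position; "eef_rot": TCP orientation; "ft_force": force on the tool from outside, world axes, zero at the start; "torque": the same for the moment, N m; "width": finger opening in m; "grip_force": force on a finger pad.
Only numpy, scipy, OpenCV 4.12 (cv2) and the standard library are available. Lean on these libraries where they do the work, as an engineer would, in place of code of your own. Each camera call takes 0.05 s, during which the arm holds its last target. There are 200 camera calls.

TASK

Stand the spring cartridge upright in the middle of the round steel seat of the green spring tester, then set the brass weight on the tester's pan so that it alone loads the spring. Once it has settled, compare the yellow pointer with the red mark and throw the black verdict lever fully over: to the green side if the pointer stands above the mark, to the red side if it has sunk below it. Leave the spring loaded, do not shift the red mark, and leave the jar, the red can and the folding knife where they are.

Things in the scene. Friction and masses are not known exactly. Their poses are not given: they have to be found in the camera images.
- tester: fixed spring tester, green base plate 200 x 150 x 18 mm (80 mm before to 120 mm behind the origin). Origin on the table under the seat's centre; z up; its open front looks along its -x, its steel column (24 x 30 mm, top 274 mm up) stands 70 mm behind the seat (+x). The carriage on the column overhangs the seat
- carriage: moving head of the tester, origin on the seat's axis, 200 mm above the table while up: pressing foot (32 mm diameter, underside 167 mm above the table while up, 132 mm above the seat), a 16 mm stem and the pan on top. A light balance spring holds it up with 1 N; loaded, it sinks straight down, at most 100 mm, damped (about 0.1 m/s under the weight)
- seat (a point): centre of the seat's flat top, a steel disc of 48 mm diameter, 35 mm above the table, straight under the pressing foot and the pan
- pan (a point): centre of the pan's floor (231 mm above the table while the carriage is up; sinks with it). Round aluminium pan, 72 mm inside, rim 3 mm high above the floor, 80 mm outside
- pointer (a point): tip of the yellow pointer bar on the carriage, 70 mm behind the seat centre and 68 mm to its left (+y); 200 mm above the table while up, sinks with the pan and foot
- mark (a point): tip of the red reference mark, level with the height to compare, next to the pointer's path. The mark sits on an 8 mm guide rod, 70 mm behind the seat centre and 96 mm to its left (+y of the tester), tied to the column's top by a bar 268 mm up; its height differs from case to case
- spring: loose spring cartridge, 75 mm tall when free, about 0.14 kg, round, standing on the table: steel cup 34 mm diameter and 40 mm tall (rigid, blue band, to be gripped), above it an open coil and a brass cap 28 mm diameter. Origin at the centre of the cup's underside, z up along the spring. About 0.4 N per mm; the weight shortens it by some 15 mm
- spring_cap (a point): centre of the top of the spring's brass cap, 75 mm above the spring's origin when free; sinks as the spring is compressed
- weight: loose brass test weight of about 0.8 kg (differs a little): cylinder 56 mm diameter, 40 mm tall, with a knob on top 20 mm diameter from 46 to 66 mm above its underside. Origin at the centre of its underside, z up
- lever_base: fixed block 70 x 50 x 25 mm of the verdict lever, origin under its centre; its -x end is green, its +x end is red. Lever pivot 22 mm above the origin, its axis along y
- lever (a joint): verdict lever angle: 0 leans fully to the green end (-x of its block), 1.0 leans fully to the red end (+x), 0.5 upright; starts near upright; stays where it is left, pushed with about 1 N
- lever_tip (a point): centre of the black ball (26 mm diameter) at the lever's end, 80 mm from the pivot
- jar: bystander: small amber jar, 38 mm diameter, 55 mm tall, close to the spring, origin under its centre
- oilcan: bystander: red metal can, 52 mm diameter, 130 mm tall, origin under its centre
- knife: bystander: closed folding knife lying flat, wood and brass, 100 mm along its x axis, 22 mm wide, 19 mm high, origin under its centre
Mind the look-alikes: they are no part of the job. There is more than one size of the lever_base; the job needs the smallest.

How it is judged:
By the outcome, as a careful person would: the job done as asked, in the order asked, and still so for the second after the job is handed in, with the robot touching nothing.
It also fails if it takes over 72 s, if anything falls off the work surface, if the arm or the gripper's body presses on something with over 40 N, if the wrist force passes 120 N, or if a joint passes its speed limit or range.

## Working session

There is one attempt and no reset: what is moved stays moved. The work goes in short steps, Python scripts to look and compute and a tool call to move; the robot and the scene stay as the last step left them, time stands still between calls to the robot, and variables do not carry over. Pictures are saved under pics/ and viewed, at most 10 in all, crops included, and the job is handed in when it is done.

Besides the shell and the picture viewer there is one more tool, called as name([rows], argument=value, ...), one row to a line, values as JSON. step_arm: Moves the arm, as the interface text tells. Its arguments: {"type":"object","properties":{"deltas":{"type":"array"},"squeeze":{"type":"number"}},"required":["deltas"]}

```bash
mkdir -p pics; ls; python3 - <<'E'
from bench import readout,cams,r
import cv2
print(readout.read_state())
for n in("scene","top"):
    c=cams.camera(n);cv2.imwrite(f"pics/{n}0.png",c["img"][:,:,::-1])
    print({k:c[k] for k in c if k!="img"})
E
```

```text
pics
{'time': 0.0, 'joint_positions': array([-1.30461545,  0.33288593, -0.06470537,  1.46096284,  0.02159267,
        1.34984887, -0.08852899]), 'joint_vel': array([ 0.00048343, -0.00036525, -0.00185494, -0.00076148,  0.00170032,
       -0.00146096,  0.00238487]), 'joint_torque': array([ 1.14723764e-03, -6.23262835e+01,  2.56051007e-02, -3.89884472e+01,
       -6.13094377e-02,  4.01148247e-02,  1.58159487e-04]), 'ee_pos': array([0.17788836, 0.59878461, 0.24373485]), 'eef_rot': array([ 1.43891225e-01,  9.89593259e-01, -7.00995354e-04, -7.41148952e-05]), 'ft_force': array([1.01575202, 0.64626001, 0.4079276 ]), 'torque': array([ 0.01772459, -0.02590594,  0.00778877]), 'grip_force': 0.0, 'width': 0.08720532008266905}
{'fx': 456.86369044460355, 'fy': 456.86369044460355, 'cx': 322.55900966869063, 'cy': 203.4245087134985, 'origin': array([1.05913877, 0.34580629, 1.01665015]), 'rotation': array([0.13285679, 0.27240121, 0.86725632, 0.39498497])}
{'fx': 492.19279645986546, 'fy': 492.19279645986546, 'cx': 321.30748176621523, 'cy': 195.9972096109873, 'origin': array([ 0.45793691, -0.03233482,  1.48651352]), 'rotation': array([ 0.02560529, -0.03503735, -0.70333297,  0.7095347 ])}
```

View pics/scene0.png

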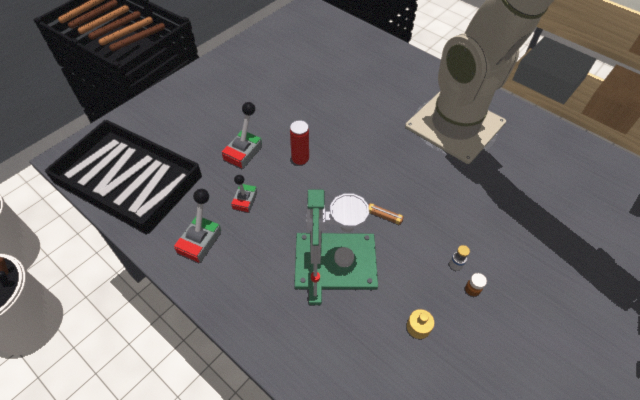

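View pics/top0.png

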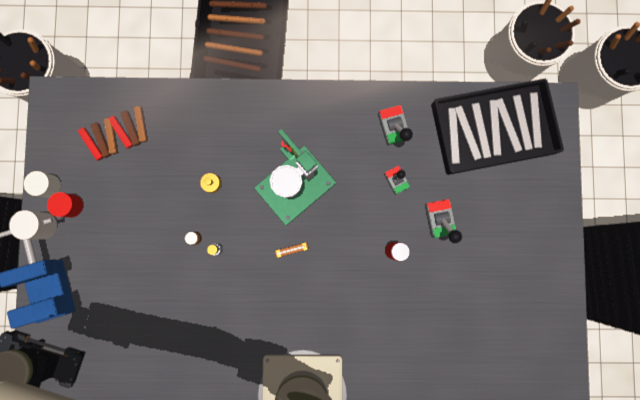

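The top view shows the spring at (214,250), with the white-lidded jar at (191,238). The weight is at (209,182), the tester pan at (286,182), the knife at (291,250) and the can at (399,251).

There are three candidates for lever_base, at top-view pixels (394,125), (398,180) and (441,220). The smallest is (398,180), seen at (243,195) in the scene view. The only thing that could be mistaken for the spring is the jar. The yellow disc at (209,182) is the weight.

```bash
cat > h.py <<'E'
import numpy as np,cv2
from scipy.spatial.transform import Rotation as R
from bench import readout,cams,r
def cam(n): return cams.camera(n)
def ray(c,px):
    d=np.array([(px[0]-c["cx"])/c["fx"],-(px[1]-c["cy"])/c["fy"],-1.])
    return np.array(c["origin"]),R.from_quat(c["rotation"]).apply(d)
def onz(c,px,z):
    o,d=ray(c,px);return o+d*(z-o[2])/d[2]
def proj(c,p):
    q=R.from_quat(c["rotation"]).inv().apply(np.array(p)-c["origin"])
    return np.array([c["cx"]-c["fx"]*q[0]/q[2],c["cy"]+c["fy"]*q[1]/q[2]])
def tri(c1,p1,c2,p2):
    (o1,d1),(o2,d2)=ray(c1,p1),ray(c2,p2)
    t=np.linalg.lstsq(np.c_[d1,-d2],o2-o1,rcond=None)[0]
    a,b=o1+t[0]*d1,o2+t[1]*d2
    return (a+b)/2,np.linalg.norm(a-b)
def blobs(c,lo,hi,box=(0,0,640,400),amin=6):
    hsv=cv2.cvtColor(c["img"],cv2.COLOR_RGB2HSV);m=cv2.inRange(hsv,lo,hi)
    k=np.zeros_like(m);x0,y0,x1,y1=box;k[y0:y1,x0:x1]=m[y0:y1,x0:x1]
    n,_,s,ce=cv2.connectedComponentsWithStats(k)
    return [(s[i][4],s[i][:4].tolist(),ce[i].round(1)) for i in range(1,n) if s[i][4]>=amin],k
def crop(c,box,w,h):
    x0,y0,x1,y1=box
    return cv2.resize(c["img"][y0:y1,x0:x1,::-1],(w,h),interpolation=cv2.INTER_CUBIC)
E
python3 - <<'E'
from h import *
np.set_printoptions(precision=4,suppress=True)
t=cam("top");s=cam("scene")
Y=((18,120,90),(35,255,255));G=((60,90,30),(90,255,255));K=((0,0,0),(180,255,35));W=((0,0,180),(180,60,255))
print("Yt",blobs(t,*Y,(180,160,340,265))[0]);print("Ys",blobs(s,*Y,(380,220,520,345))[0])
for nm,c,b in(("t",t,(245,120,345,235)),("s",s,(285,180,390,310))):
    bl,m=blobs(c,*G,b,30);print("G",nm,bl)
print("levt G",blobs(t,*G,(380,160,415,200))[0],"R",blobs(t,(0,150,90),(6,255,255),(380,160,415,200))[0])
print("levs G",blobs(s,*G,(225,170,262,215))[0],"R",blobs(s,(0,150,90),(6,255,255),(225,170,262,215))[0])
print("pan",blobs(t,*W,(260,150,320,215))[0],blobs(s,*W,(320,180,380,235))[0])
print("jar",blobs(t,*W,(180,225,205,250))[0])
im=np.vstack([np.hstack([crop(t,(250,120,350,220),400,300*4//3)[:300] if 0 else crop(t,(250,125,350,225),300,300),crop(t,(180,165,230,265),150,300),crop(t,(375,150,425,200),300,300)]),
 np.hstack([crop(s,(280,180,390,310),254,300),crop(s,(400,235,495,340),271,300),crop(s,(220,165,265,220),225,300)])])
cv2.imwrite("pics/c1.png",im)
E
```

```text
Yt [(np.int32(320), [200, 173, 21, 20], array([210.1, 182.5])), (np.int32(23), [302, 243, 5, 8], array([304.2, 246.1])), (np.int32(81), [207, 245, 11, 10], array([211.7, 249.2])), (np.int32(10), [276, 249, 4, 4], array([277.5, 250.5])), (np.int32(9), [277, 255, 4, 3], array([278.4, 255.7]))]
Ys [(np.int32(13), [396, 220, 4, 4], array([397.5, 221.2])), (np.int32(94), [458, 246, 11, 10], array([463.2, 250.4])), (np.int32(591), [407, 310, 27, 29], array([419.9, 323.6]))]
G t [(np.int32(2230), [255, 130, 81, 95], array([296.6, 185.1]))]
G s [(np.int32(451), [308, 190, 16, 55], array([315.5, 209.2])), (np.int32(688), [295, 233, 18, 62], array([302.7, 262.4])), (np.int32(2553), [309, 234, 69, 71], array([347. , 263.4]))]
levt G [(np.int32(97), [394, 182, 16, 12], array([401.6, 187.4]))] R [(np.int32(90), [385, 166, 16, 12], array([392.7, 171.4]))]
levs G [(np.int32(68), [243, 184, 13, 8], array([248.9, 187.5]))] R [(np.int32(157), [232, 199, 18, 13], array([240.1, 204.4]))]
pan [(np.int32(890), [269, 162, 39, 36], array([286.4, 179.8])), (np.int32(8), [313, 165, 5, 5], array([315.4, 167. ]))] [(np.int32(1023), [323, 194, 46, 32], array([347.8, 209.7])), (np.int32(10), [372, 206, 8, 4], array([375.7, 207.7]))]
jar [(np.int32(124), [185, 232, 12, 13], array([190.6, 237.8]))]
```

View pics/c1.png

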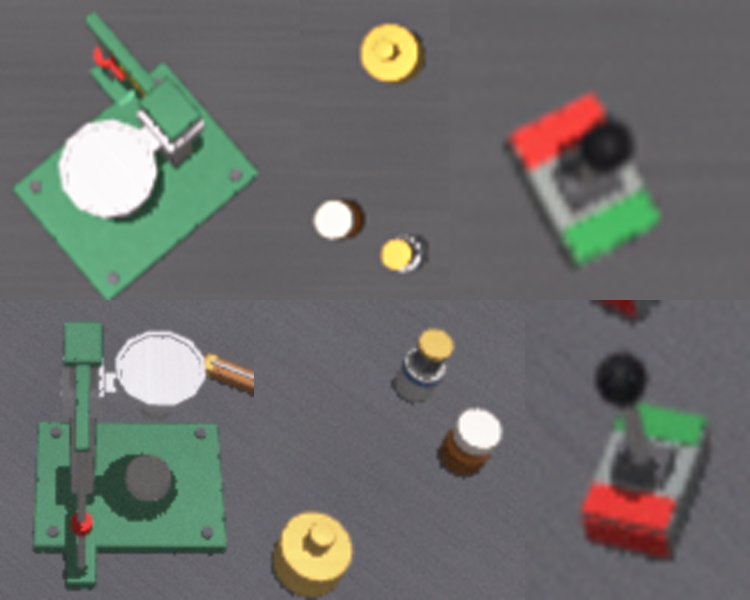

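```bash
cat > m.py <<'E'
from h import *
np.set_printoptions(precision=4,suppress=True)
t=cam("top");s=cam("scene")
def both(n,pt,ps,z):
    print(n,"top@z",onz(t,pt,z)[:2],"scene@z",onz(s,ps,z)[:2],"tri",*tri(t,pt,s,ps))
E
python3 - <<'E'
from m import *
Y=((18,120,90),(35,255,255));G=((60,90,30),(90,255,255))
both("cap",(211.7,249.4),(463.5,250.2),.075)
print("jar",onz(t,(190.6,237.8),.055)[:2],"can",onz(t,(399.5,251),.13)[:2],"knife",onz(t,(291,250),.019)[:2])
# knobs (bright top), from crop scale: top knob px (180+387/3-? )
both("knob",(180+(387-300)/3,165+50/3),(400+(322-254)*95/271,235+(535-300)*105/300-1.5),.066)
both("pan",(286.4,180.3),(348.5,209.7),.233)
both("ball",(375+(606-450)/6,150+144/6),(220+(622-525)/5,165+(378-300)/5.45),.1)
# lever base ends
print("lev G",onz(t,(401.6,187.4),.024)[:2],"R",onz(t,(392.7,171.4),.024)[:2],"scene G",onz(s,(248.9,187.5),.025)[:2])
# plate: bottom corners seen in crop (scale 3)
c=[(250+15/3,125+188/3),(250+110/3,125+298/3),(250+257/3,125+175/3)]
P=np.array([onz(t,p,.018)[:2] for p in c]);print(P,np.linalg.norm(np.diff(P,axis=0),axis=1))
c2=[(280+35*110/254,180+(547-300)*130/300),(280+225*110/254,180+(547-300)*130/300),(280+217*110/254,180+(424-300)*130/300),(280+38*110/254,180+(424-300)*130/300)]
Q=np.array([onz(s,p,.018)[:2] for p in c2]);print(Q,np.linalg.norm(np.diff(Q,axis=0),axis=1))
both("plateC",c[1],c2[2],.018)
both("coltop",(250+168/3,125+110/3),(280+84*110/254,180+42*130/300),.274)
E
```

```text
cap top@z [0.4241 0.2597] scene@z [0.4273 0.2608] tri [0.4241 0.2605 0.0703] 0.00037162807044041336
jar [0.4564 0.3255] can [ 0.4251 -0.2659] knife [0.4228 0.0371]
knob top@z [0.6188 0.2747] scene@z [0.6214 0.2792] tri [0.619  0.2775 0.0592] 0.0027764431098222264
pan top@z [0.6053 0.0411] scene@z [0.6077 0.044 ] tri [0.6055 0.0418 0.2286] 0.0011341247856851177
ball top@z [ 0.6422 -0.2766] scene@z [ 0.6416 -0.2748] tri [ 0.6417 -0.2761  0.0992] 0.0016861982716434591
lev G [ 0.6119 -0.2915] R [ 0.6599 -0.265 ] scene G [ 0.6099 -0.2856]
[[ 0.6075  0.1473]
 [ 0.4987  0.051 ]
 [ 0.6229 -0.0942]] [0.1453 0.1911]
[[ 0.7406  0.0058]
 [ 0.6121  0.1528]
 [ 0.4989  0.0572]
 [ 0.6299 -0.092 ]] [0.1953 0.1482 0.1985]
plateC top@z [0.4987 0.051 ] scene@z [0.4989 0.0572] tri [0.4975 0.0535 0.013 ] 0.005192208171203821
coltop top@z [ 0.6476 -0.0093] scene@z [ 0.6522 -0.0063] tri [ 0.6486 -0.0093  0.2676] 0.00010852579485177997
```

```bash
cat >> h.py <<'E'
def pose(phi,a,flip=False):
    p,a=np.radians([phi,a]);z=np.array([np.cos(a)*np.cos(p),np.cos(a)*np.sin(p),-np.sin(a)])
    y=np.array([-np.sin(p),np.cos(p),0])*(-1 if flip else 1)
    return R.from_matrix(np.c_[np.cross(y,z),y,z])
def delta(p,q,grasp=True):
    "move to put the grasp point at p with orientation q, in the tool's axes"
    st=readout.read_state();c=R.from_quat(st["eef_rot"]);p=np.array(p)-(.003*q.apply([0,0,1]) if grasp else 0)
    print("turn",(c.inv()*q).as_rotvec().round(3),"shift",c.inv().apply(p-st["ee_pos"]).round(4))
E
python3 - <<'E'
from h import *
q=pose(40,45);g=np.array([.425,.260,.026]);z=q.apply([0,0,1])
delta(g-.1*z+[0,0,.1],q); delta(g-.1*z,q)
delta(g-.1*z+[0,0,.1],pose(40,45,True))
E
```

```text
turn [-0.387 -0.72  -0.934] shift [-0.2932 -0.3154  0.0456]
turn [-0.387 -0.72  -0.934] shift [-0.2932 -0.3153  0.1456]
turn [-0.838  0.451  2.023] shift [-0.2932 -0.3154  0.0456]
```

step_arm([
  [[-0.387,-0.72,-0.934,-0.293,-0.315,0.046,70],[-0.387,-0.72,-0.934,-0.293,-0.315,0.046,70],[-0.387,-0.72,-0.934,-0.293,-0.315,0.046,70],[-0.387,-0.72,-0.934,-0.293,-0.315,0.046,70],[-0.387,-0.72,-0.934,-0.293,-0.315,0.046,70],[-0.387,-0.72,-0.934,-0.293,-0.315,0.046,70],[-0.387,-0.72,-0.934,-0.293,-0.315,0.046,70],[-0.387,-0.72,-0.934,-0.293,-0.315,0.046,70],[-0.387,-0.72,-0.934,-0.293,-0.315,0.046,70],[-0.387,-0.72,-0.934,-0.293,-0.315,0.046,70],[-0.387,-0.72,-0.934,-0.293,-0.315,0.046,70],[-0.387,-0.72,-0.934,-0.293,-0.315,0.046,70],[-0.387,-0.72,-0.934,-0.293,-0.315,0.046,70],[-0.387,-0.72,-0.934,-0.293,-0.315,0.046,70]],
])

```text
time: 2.05
ee_pos: [0.4092, 0.2254, 0.221]
eef_rot: [-0.318, 0.875, 0.129, 0.34]
ft_force: [-0.1, -0.3, -0.1]
width: 0.0607
grip_force: 0.0
```

```bash
python3 - <<'E'
from h import *
q=pose(40,45);g=np.array([.425,.260,.026]);z=q.apply([0,0,1])
print(readout.read_state()["joint_positions"].round(2))
delta(g-.1*z,q);delta(g,q)
E
```

```text
[ 0.3  -0.5  -0.62  2.42 -1.    0.62  2.6 ]
turn [ 0.01  -0.04  -0.004] shift [0.1112 0.0153 0.0638]
turn [ 0.01  -0.04  -0.004] shift [0.1072 0.0143 0.1637]
```

```bash
cat > kin.py <<'E'
from h import *
from itertools import product
D=[([-1.30461545,.33288593,-.06470537,1.46096284,.02159267,1.34984887,-.08852899],[.17788836,.59878461,.24373485],[.143891,.989593,-.000701,-.0000741])]
st=readout.read_state();D.append((st["joint_positions"],st["ee_pos"],st["eef_rot"]))
def fk(q,sg,b,e,L):
    T=R.from_euler('z',b);p=np.zeros(3)
    for i,(ax,l) in enumerate(zip('zyzyzyz',L)):
        T=T*R.from_euler(ax,sg[i]*q[i]);p=p+T.apply(l)
    return p,T*R.from_euler('z',e)
if __name__=="__main__":
    L0=np.zeros((7,3));out=[]
    for sg in product((1,-1),repeat=7):
        for b in np.arange(4)*np.pi/2:
            Ts=[fk(q,sg,b,0,L0)[1] for q,_,_ in D]
            E=[T.inv()*R.from_quat(o) for T,(_,_,o) in zip(Ts,D)]
            out.append(((E[0].inv()*E[1]).magnitude(),np.hypot(*E[0].as_rotvec()[:2]),sg,b,E[0].as_rotvec().round(3).tolist()))
    out.sort(key=lambda o:o[0]+o[1])
    for o in out[:8]:print(o)
E
python3 kin.py
```

```text
(3.6846521469680453e-07, np.float64(4.280641311374408e-08), (-1, 1, -1, 1, -1, 1, -1), np.float64(0.0), [0.0, -0.0, 1.571])
(3.684652147019742e-07, np.float64(4.280641739985122e-08), (-1, -1, -1, -1, -1, -1, -1), np.float64(3.141592653589793), [-0.0, -0.0, -1.571])
(0.43995415097068996, np.float64(0.001962098528529876), (-1, -1, 1, -1, 1, -1, -1), np.float64(4.71238898038469), [0.002, 0.001, -0.132])
(0.43995415097068996, np.float64(0.0029569893632012934), (-1, 1, 1, 1, 1, 1, -1), np.float64(1.5707963267948966), [-0.002, 0.002, 3.01])
(0.6717004836424607, np.float64(0.046407248180131325), (-1, -1, 1, -1, -1, -1, 1), np.float64(3.141592653589793), [0.031, 0.035, -1.516])
(0.6717004836424606, np.float64(0.04710567461915677), (-1, 1, 1, 1, -1, 1, 1), np.float64(0.0), [-0.035, 0.031, 1.625])
(0.730525736501664, np.float64(0.0030779879924143954), (-1, -1, 1, -1, 1, -1, -1), np.float64(0.0), [0.002, 0.002, 1.439])
(0.730525736501664, np.float64(0.0031909384362728862), (-1, 1, 1, 1, 1, 1, -1), np.float64(3.141592653589793), [0.002, -0.002, -1.703])
```

```bash
cat >> kin.py <<'E'
sg=(-1,1,-1,1,-1,1,-1)
def fkd(q,d):
    L=np.zeros((7,3));L[0,2],L[2,2],L[4,2],L[6,2]=d
    return fk(q,sg,0,np.pi/2,L)
A=[];Bv=[]
for q,p,_ in D:
    A.append(np.c_[[fkd(q,np.eye(4)[i])[0] for i in range(4)]].T);Bv.append(p)
dd,res=np.linalg.lstsq(np.vstack(A),np.hstack(Bv),rcond=None)[:2]
LO=np.array([-2.6,-.5,-1.47,.16,-1.27,.06,-2.6])+.04;HI=np.array([2.6,2.12,1.34,2.42,4.41,2.06,2.6])-.04
from scipy.optimize import least_squares
def ik(p,o,q0,n=12):
    f=lambda q:np.r_[(fkd(q,dd)[0]-p)*10,(fkd(q,dd)[1].inv()*o).as_rotvec()*2,.003*(q-q0)]
    best=None;rng=np.random.default_rng(0)
    for i in range(n):
        s=np.clip(q0 if i==0 else rng.uniform(LO,HI),LO+.01,HI-.01)
        k=least_squares(f,s,bounds=(LO,HI))
        e=np.linalg.norm(fkd(k.x,dd)[0]-p),(fkd(k.x,dd)[1].inv()*o).magnitude()
        if e[0]<.002 and e[1]<.02 and (best is None or np.abs(k.x-q0).max()<np.abs(best-q0).max()):best=k.x
    return best
E
python3 - <<'E'
from kin import *
np.set_printoptions(precision=2,suppress=True)
print(dd.round(4),res)
q0=D[1][0]
for a in(48,):
  for fl in(0,1):
    for phi in(20,40,60,75,85):
        o=pose(phi,a,fl);z=o.apply([0,0,1]);g=np.array([.425,.26,.029])
        k1=ik(g-.003*z,o,q0,8);k0=ik(g-.09*z,o,k1 if k1 is not None else q0,6)
        print("pick",a,fl,phi,k1,k0)
    for phi in(-50,-30,-10,10):
        o=pose(phi,a,fl);z=o.apply([0,0,1]);g=np.array([.606,.042,.066])
        k1=ik(g-.003*z,o,q0,8);print("place",a,fl,phi,k1)
E
```

```text
[0.25 0.4  0.5  0.26] [0.]
pick 48 0 20 None None
pick 48 0 40 None None
pick 48 0 60 [ 0.95  0.59 -1.27  2.36 -0.06  0.1   2.56] None
pick 48 0 75 [ 1.01  0.82 -1.3   2.27  0.3   0.32  2.56] None
pick 48 0 85 [ 1.03  1.01 -1.34  2.2   0.52  0.51  2.56] [-0.84  0.18  0.8   2.23 -1.09  1.02 -2.56]
place 48 0 -50 [-1.4   1.02  1.3   1.92 -0.47  0.6   0.62]
place 48 0 -30 [-0.3   0.33  0.02  2.06  1.22  0.53 -0.27]
place 48 0 -10 [ 0.03  0.26 -0.21  2.15  1.5   0.27 -0.15]
place 48 0 10 [ 0.76  0.36 -0.83  2.17  1.57  0.1   0.28]
pick 48 1 20 None None
pick 48 1 40 None None
pick 48 1 60 [ 0.76  0.38 -1.07  2.37 -1.23  0.21  0.45] None
pick 48 1 75 [ 0.16  0.28 -0.4   2.27 -1.19  0.58  0.55] [ 0.24  0.04 -0.33  2.33 -1.04  0.8   0.42]
pick 48 1 85 [ 0.12  0.33 -0.33  2.2  -1.05  0.71  0.58] [ 0.2   0.13 -0.26  2.23 -0.94  0.91  0.5 ]
place 48 1 -50 [-1.4   1.02  1.3   1.92 -0.47  0.6  -2.53]
place 48 1 -30 [-1.41  0.88  1.3   2.06 -0.78  0.35 -1.88]
place 48 1 -10 [-1.17  0.5   1.07  2.15 -1.23  0.12 -0.87]
place 48 1 10 [ 0.76  0.35 -0.82  2.16  1.26  0.1  -2.56]
```

```bash
cat > sim.py <<'E'
from kin import *
np.set_printoptions(precision=2,suppress=True)
def follow(q,p1,o1,n):
    p0,o0=fkd(q,dd);rv=(o0.inv()*o1).as_rotvec();w=0
    for s in np.linspace(0,1,n+1)[1:]:
        p=p0+(p1-p0)*s;o=o0*R.from_rotvec(rv*s);qq=q
        f=lambda x:np.r_[(fkd(x,dd)[0]-p)*10,(fkd(x,dd)[1].inv()*o).as_rotvec()*2,.01*(x-qq)]
        q=least_squares(f,np.clip(q,LO+1e-3,HI-1e-3),bounds=(LO,HI)).x
        w=max(w,np.linalg.norm(fkd(q,dd)[0]-p)*1000+np.degrees((fkd(q,dd)[1].inv()*o).magnitude()))
    return q,w
if __name__=="__main__":
  G=np.array([.425,.26,.030]);S=np.array([.606,.042,.065])
  for a in(45,50,55):
   for fl in (0,1):
    for ph0 in (80,):
     o=pose(ph0,a,fl);z=o.apply([0,0,1]);qs=[ik(G-.003*z,o,np.array(c),3) for c in([.16,.3,-.4,2.2,-1.1,.6,.55],[-.84,.3,.8,2.2,-1,.8,-2.5])]
     for q in qs:
      if q is None: continue
      for ph in(-55,-40,-25,-10):
        k=q;e=[]
        k,w=follow(k,G+[.03,-.03,.13],o,6);e.append(w)
        m=(ph0+ph)/2;om=pose(m,a,fl)
        k,w=follow(k,np.array([.5,.17,.16]),om,10);e.append(w)
        o2=pose(ph,a,fl);b=np.array([np.cos(np.radians(ph)),np.sin(np.radians(ph)),0]);z2=o2.apply([0,0,1])
        k,w=follow(k,S-.13*b-.003*z2+[0,0,.012],o2,10);e.append(w);kp=k
        k,w=follow(k,S-.003*z2,o2,8);e.append(w)
        if max(e)<40:print(a,fl,ph,np.array(e),k)
E
python3 sim.py
```

```text
45 1 -10 [ 0.    0.   24.17 38.06] [-0.94  0.36  0.8   2.14  0.56  0.1  -2.56]
45 1 -10 [ 0.01  0.01 24.17 38.06] [-0.94  0.36  0.8   2.14  0.56  0.1  -2.56]
50 0 -55 [34.73 14.    0.13  0.  ] [ 0.38  0.62 -0.84  1.87  1.35  1.16 -0.54]
50 0 -40 [34.73 13.55  0.01  0.  ] [-0.39  0.37  0.09  1.99  1.03  0.65 -0.25]
50 0 -25 [34.73 19.42  0.06  0.  ] [ 0.65  0.51 -0.98  2.08  1.55  0.76 -0.24]
50 0 -10 [34.73 21.74 12.96  0.  ] [-0.19  0.26  0.03  2.13  1.22  0.22  0.09]
50 1 -10 [ 0.    0.   12.96 17.51] [-0.83  0.34  0.7   2.13  0.41  0.1  -2.36]
50 1 -10 [ 0.    0.   12.96 17.51] [-0.83  0.34  0.7   2.13  0.41  0.1  -2.36]
55 0 -55 [26.49  6.05  0.07  0.  ] [ 0.39  0.59 -0.82  1.86  1.23  1.09 -0.45]
55 0 -40 [26.49  8.12  0.16  0.  ] [ 0.5   0.53 -0.88  1.96  1.31  0.91 -0.28]
55 0 -25 [26.49  9.95  0.13  0.  ] [ 0.66  0.5  -0.97  2.04  1.37  0.74 -0.07]
55 0 -10 [26.49 11.54  2.77  0.  ] [ 0.21  0.29 -0.39  2.09  0.98  0.33  0.4 ]
55 1 -10 [0.   0.   2.77 5.69] [-0.67  0.31  0.55  2.09  0.2   0.22 -2.12]
55 1 -10 [0.   0.   2.75 5.61] [-0.67  0.31  0.55  2.09  0.2   0.22 -2.12]
```

```bash
python3 - <<'E'
from sim import *
G=np.array([.425,.26,.030]);S=np.array([.606,.042,.065]);H=np.array([-.4,.4,.1,2,1,.65,-.25])
q00=D[1][0]
for a in(50,55):
  for ph in(-45,-35,-25):
    o=pose(ph,a);z=o.apply([0,0,1]);b=np.array([np.cos(np.radians(ph)),np.sin(np.radians(ph)),0])
    q=ik(G-.09*z,o,H,6);print(a,ph,q)
    if q is None: continue
    e=[];k=q
    for p in(G-.003*z,G-.003*z+[.0,.0,.14],S-.13*b-.003*z+[0,0,.12],S-.13*b-.003*z+[0,0,.012],S-.003*z+[0,0,.012],S-.003*z,S-.12*b-.09*z+[0,0,.03]):
        k,w=follow(k,p,o,6);e.append(w)
    print(np.array(e),k)
    print("approach from now",follow(q00,G-.09*z+[0,0,.08],o,16))
E
```

```text
50 -45 [-0.83  0.31 -0.19  1.99  0.81  1.19 -0.68]
[0. 0. 0. 0. 0. 0. 0.] [-0.62  0.12 -0.05  2.05  0.83  1.06 -0.34]
approach from now (array([ 0.02,  0.37, -1.15,  1.95,  0.99,  1.47, -0.7 ]), np.float64(9.312438673043587))
50 -35 [-0.81  0.23 -0.22  2.09  0.87  1.09 -0.6 ]
[0. 0. 0. 0. 0. 0. 0.] [-0.58 -0.03 -0.06  2.2   0.87  0.93 -0.21]
approach from now (array([ 0.58, -0.46, -1.43,  2.13,  0.24,  0.92, -0.01]), np.float64(22.37079524910852))
50 -25 [-0.78  0.14 -0.24  2.19  0.94  0.97 -0.51]
[0. 0. 0. 0. 0. 0. 0.] [-0.54 -0.18 -0.03  2.34  0.88  0.78 -0.02]
approach from now (array([ 0.44, -0.1 , -1.43,  2.15,  0.71,  1.02, -0.25]), np.float64(10.407314311334023))
55 -45 [-0.77  0.27 -0.2   1.99  0.73  1.14 -0.59]
[0. 0. 0. 0. 0. 0. 0.] [-0.56  0.1  -0.06  2.03  0.73  1.04 -0.22]
approach from now (array([ 0.66, -0.46, -1.43,  2.08,  0.11,  0.99, -0.01]), np.float64(32.89996694231127))
55 -35 [-0.76  0.19 -0.22  2.09  0.78  1.04 -0.48]
[0. 0. 0. 0. 0. 0. 0.] [-0.52 -0.04 -0.06  2.17  0.74  0.91 -0.06]
approach from now (array([ 0.64, -0.46, -1.43,  2.1 ,  0.14,  0.95,  0.09]), np.float64(16.486565810095534))
55 -25 [-0.74  0.11 -0.23  2.18  0.82  0.93 -0.36]
[0. 0. 0. 0. 0. 0. 0.] [-0.48 -0.17 -0.03  2.29  0.72  0.78  0.16]
approach from now (array([ 0.62, -0.46, -1.43,  2.13,  0.16,  0.89,  0.21]), np.float64(8.530357031938408))
```

```bash
python3 - <<'E'
from sim import *
o=R.from_quat(D[0][2])
delta([.25,.5,.26],o,False)
k,w=follow(D[1][0],np.array([.25,.5,.26]),o,14);print(k,w)
ot=pose(-35,50);z=ot.apply([0,0,1]);G=np.array([.425,.26,.030])
for s in(D[0][0],k):print(follow(s,G-.09*z+[0,0,.08],ot,16))
E
```

```text
turn [0.38 0.68 0.94] shift [-0.07  0.31  0.01]
[ 0.59 -0.46 -1.43  1.82 -0.53  1.25  0.55] 40.08053039792401
(array([-1.19,  0.09,  0.18,  2.05,  0.75,  1.18, -0.42]), np.float64(0.00033470582837510286))
(array([ 0.58, -0.46, -1.43,  2.13,  0.24,  0.92, -0.01]), np.float64(22.370867221329245))
```

step_arm([
  [[0.38,0.68,0.94,-0.07,0.31,0.01,60],[0.38,0.68,0.94,-0.07,0.31,0.01,60],[0.38,0.68,0.94,-0.07,0.31,0.01,60],[0.38,0.68,0.94,-0.07,0.31,0.01,60],[0.38,0.68,0.94,-0.07,0.31,0.01,60],[0.38,0.68,0.94,-0.07,0.31,0.01,60],[0.38,0.68,0.94,-0.07,0.31,0.01,60],[0.38,0.68,0.94,-0.07,0.31,0.01,60],[0.38,0.68,0.94,-0.07,0.31,0.01,60],[0.38,0.68,0.94,-0.07,0.31,0.01,60],[0.38,0.68,0.94,-0.07,0.31,0.01,60],[0.38,0.68,0.94,-0.07,0.31,0.01,60],[0.38,0.68,0.94,-0.07,0.31,0.01,60],[0.38,0.68,0.94,-0.07,0.31,0.01,60]],
])

```text
time: 3.8
ee_pos: [0.2183, 0.435, 0.2866]
eef_rot: [0.142, 0.99, 0.024, 0.008]
ft_force: [0.5, 0.5, -0.6]
width: 0.052
grip_force: 0.0
```

```bash
python3 - <<'E'
from sim import *
q=readout.read_state()["joint_positions"];print(q)
ot=pose(-35,50);z=ot.apply([0,0,1]);G=np.array([.425,.26,.030])
print(follow(q,G-.09*z+[0,0,.08],ot,16));delta(G-.09*z+[0,0,.08],ot)
E
```

```text
[ 0.71 -0.5  -1.47  1.74 -0.52  1.43  0.59]
(array([ 1.42, -0.46, -1.43,  1.84,  0.11,  0.99,  0.76]), np.float64(42.142178717933014))
turn [ 0.16 -0.69  0.29] shift [-0.19 -0.1   0.1 ]
```

```bash
cat > srch.py <<'E'
from sim import *
q=readout.read_state()["joint_positions"]
ot=pose(-35,50);z=ot.apply([0,0,1]);G=np.array([.425,.26,.030]);T=G-.09*z+[0,0,.08]
def w(az,rr,h,ya,tilt=0,ta=0):
    az,ya,ta=np.radians([az,ya,ta]);y=np.array([np.cos(ya),np.sin(ya),0]);zz=np.array([0,0,-1.])
    o=R.from_matrix(np.c_[np.cross(y,zz),y,zz]);
    return np.array([rr*np.cos(az),rr*np.sin(az),h]),R.from_rotvec(tilt*np.array([np.sin(ta),-np.cos(ta),0]))*o
rng=np.random.default_rng(1);best=[];import time;t0=time.time()
while time.time()-t0<200:
    prm=[(rng.uniform(30,115),rng.uniform(.45,.7),rng.uniform(.3,.5),rng.uniform(20,130),rng.uniform(0,.8),rng.uniform(-60,120)) for _ in range(rng.integers(1,3))]
    k=q;e=[]
    for a in prm: k,x=follow(k,*w(*a),7);e.append(x)
    k,x=follow(k,T,ot,9);e.append(x)
    if e[-1]>60: continue
    k2,x2=follow(k,T,ot,1);best.append((np.linalg.norm(fkd(k2,dd)[0]-T)*1000+ np.degrees((fkd(k2,dd)[1].inv()*ot).magnitude())+5*abs(k2[2]),prm,np.array(e),k2))
best.sort(key=lambda b:b[0])
for b in best[:4]:print(b[0],np.array(b[1]),b[2],b[3])
E
python3 srch.py
```

```text
0.8654972612836713 [[104.25   0.48   0.46  94.29   0.34 -55.4 ]] [3.49 0.  ] [-0.18  0.2  -0.17  1.63  0.72  1.    0.31]
1.126238119952798 [[114.09   0.53   0.39 129.3    0.56 -49.66]] [10.07  0.  ] [-0.14  0.2  -0.23  1.63  0.73  1.    0.3 ]
1.4671634884473304 [[114.52   0.61   0.38  53.52   0.03 109.94]] [50.22  0.  ] [-0.08  0.2  -0.29  1.63  0.75  1.01  0.29]
2.2332572030814615 [[112.59   0.52   0.45  68.71   0.17 102.9 ]] [26.4  0. ] [ 0.05  0.21 -0.45  1.63  0.79  1.03  0.27]
```

```bash
python3 - <<'E'
from kin import *
print(dd,res)
q=D[1][0];print(fkd(q,np.array([.25,.4,.5,.26]))[0],D[1][1])
E
sed -i 's/^dd,res=.*/dd=np.array([.25,.4,.5,.26])/' kin.py; sed -i 's/<200/<150/' srch.py; python3 srch.py
```

```text
[-0.334095    0.42484545  0.49636398 -0.29081902] [0.00217433]
[0.24187042 0.45516847 0.29337049] [0.21828437 0.4350374  0.28659821]
0.5461751305828414 [[114.45   0.69   0.32  54.67   0.58 -53.64]
 [ 33.05   0.46   0.47  56.71   0.25  82.8 ]] [177.7    0.01   0.  ] [-0.91  0.09 -0.11  2.05  0.78  1.18 -0.43]
1.3930721480035255 [[ 65.8    0.48   0.43  61.85   0.58  57.7 ]
 [ 66.65   0.67   0.43 109.13   0.27  37.86]] [0.01 0.   0.  ] [-0.75  0.1  -0.28  2.05  0.79  1.19 -0.44]
1.5854702860979888 [[ 93.78   0.52   0.4  127.88   0.77  70.46]
 [ 76.     0.52   0.33 126.69   0.41 -39.14]] [0. 0. 0.] [-0.71  0.1  -0.32  2.05  0.8   1.19 -0.45]
1.6859797146075892 [[36.03  0.47  0.31 29.89  0.67 33.21]] [4.3 0. ] [-0.69  0.1  -0.34  2.05  0.8   1.2  -0.45]
```

```bash
cat >> h.py <<'E'
import json
def log():
    st=readout.read_state();open("log.jsonl","a").write(json.dumps([list(st["joint_positions"]),list(st["ee_pos"]),list(st["eef_rot"])])+"\n")
    print(np.array(st["joint_positions"]).round(3),np.array(st["ee_pos"]).round(4),np.abs(st["joint_vel"]).max().round(3),st["time"])
E
python3 - <<'E'
from h import *
log();log()
def w(az,rr,h,ya,tilt=0,ta=0):
    az,ya,ta=np.radians([az,ya,ta]);y=np.array([np.cos(ya),np.sin(ya),0]);zz=np.array([0,0,-1.])
    o=R.from_matrix(np.c_[np.cross(y,zz),y,zz]);
    return np.array([rr*np.cos(az),rr*np.sin(az),h]),R.from_rotvec(tilt*np.array([np.sin(ta),-np.cos(ta),0]))*o
for a in((66,.48,.43,62,.58,58),(67,.67,.43,109,.27,38)):delta(*w(*a),False)
E
```

```text
[ 0.705 -0.499 -1.468  1.736 -0.519  1.428  0.593] [0.2183 0.435  0.2866] 0.004 3.8
[ 0.705 -0.499 -1.468  1.736 -0.519  1.428  0.593] [0.2183 0.435  0.2866] 0.004 3.8
turn [-0.522 -0.096  0.198] shift [ 0.0218  0.004  -0.1436]
turn [-0.118 -0.196 -0.616] shift [ 0.008   0.1936 -0.134 ]
```

step_arm([
  [[-0.52,-0.1,0.2,0.02,0.0,-0.14,60],[-0.52,-0.1,0.2,0.02,0.0,-0.14,60],[-0.52,-0.1,0.2,0.02,0.0,-0.14,60],[-0.52,-0.1,0.2,0.02,0.0,-0.14,60],[-0.52,-0.1,0.2,0.02,0.0,-0.14,60],[-0.12,-0.2,-0.62,0.01,0.19,-0.13,60],[-0.12,-0.2,-0.62,0.01,0.19,-0.13,60],[-0.12,-0.2,-0.62,0.01,0.19,-0.13,60],[-0.12,-0.2,-0.62,0.01,0.19,-0.13,60],[-0.12,-0.2,-0.62,0.01,0.19,-0.13,60],[-0.12,-0.2,-0.62,0.01,0.19,-0.13,60],[-0.12,-0.2,-0.62,0.01,0.19,-0.13,60],[-0.12,-0.2,-0.62,0.01,0.19,-0.13,60],[-0.12,-0.2,-0.62,0.01,0.19,-0.13,60]],
])

```text
time: 5.55
ee_pos: [0.2595, 0.6135, 0.4265]
eef_rot: [-0.164, 0.977, 0.065, 0.121]
ft_force: [0.0, 1.1, 0.0]
width: 0.0522
grip_force: 0.0
```

```bash
cat > fit.py <<'E'
from h import *
from kin import fk,sg
D3=[json.loads(l) for l in open("log.jsonl")]+[[[-1.30461545,.33288593,-.06470537,1.46096284,.02159267,1.34984887,-.08852899],[.17788836,.59878461,.24373485],0],[[0.3,-.5,-.62,2.42,-1.0,.62,2.6],[.4092,.2254,.221],0]]
# linear in offsets: L0z, L1(x), L2(z), L3(x), L4 z, L5 x, L6 z
idx=[(0,0),(0,2),(2,0),(2,2),(4,0),(4,2),(6,2)]
A=[];b=[]
for q,p,_ in D3:
    M=[]
    for i,j in idx:
        L=np.zeros((7,3));L[i,j]=1;M.append(fk(q,sg,0,0,L)[0])
    A.append(np.array(M).T);b.append(p)
A=np.vstack(A);b=np.hstack(b);x,res,rk,sv=np.linalg.lstsq(A,b,rcond=None)
print(x.round(4),rk,sv.round(2),(A@x-b).round(4))
E
python3 - <<'E'
from h import *
log()
q=pose(-35,50);z=q.apply([0,0,1]);delta(np.array([.425,.26,.030])-.09*z+[0,0,.08],q)
E
python3 fit.py
```

```text
[-0.529  0.423 -1.156  1.202  0.61   1.576  0.345] [0.2595 0.6135 0.4265] 0.005 5.55
turn [ 0.517 -0.444  0.817] shift [ 0.0536 -0.3599  0.2078]
[ 0.0332  0.2022  0.0086  0.462  -0.0318  0.4489  0.3153] 7 [4.3  3.38 1.84 1.01 0.66 0.45 0.34] [-0.0026 -0.0049 -0.0049 -0.0026 -0.0049 -0.0049 -0.0105 -0.0034  0.0009
 -0.0395  0.0223  0.0089 -0.0003  0.008   0.0001]
```

step_arm([
  [[0.517,-0.444,0.817,0.054,-0.36,0.208,60],[0.517,-0.444,0.817,0.054,-0.36,0.208,60],[0.517,-0.444,0.817,0.054,-0.36,0.208,60],[0.517,-0.444,0.817,0.054,-0.36,0.208,60],[0.517,-0.444,0.817,0.054,-0.36,0.208,60],[0.517,-0.444,0.817,0.054,-0.36,0.208,60],[0.517,-0.444,0.817,0.054,-0.36,0.208,60],[0.517,-0.444,0.817,0.054,-0.36,0.208,60],[0.517,-0.444,0.817,0.054,-0.36,0.208,60],[0.517,-0.444,0.817,0.054,-0.36,0.208,60],[0.517,-0.444,0.817,0.054,-0.36,0.208,60],[0.517,-0.444,0.817,0.054,-0.36,0.208,60]],
])

```text
time: 7.05
ee_pos: [0.3757, 0.2951, 0.1807]
eef_rot: [0.281, 0.897, -0.103, 0.326]
ft_force: [-0.3, -0.7, -0.2]
width: 0.0521
grip_force: 0.0
```

```bash
python3 - <<'E'
from h import *
log()
q=pose(-35,50);z=q.apply([0,0,1]);g=np.array([.425,.26,.030])
print("at T?");delta(g-.09*z+[0,0,.08],q);print("pre");delta(g-.09*z,q);print("grasp");delta(g,q)
t=cam("top");s=cam("scene");Y=((18,120,90),(35,255,255))
print(blobs(t,*Y,(180,230,240,265))[0],blobs(s,*Y,(430,220,520,280))[0])
E
python3 fit.py
```

```text
[-0.373  0.218 -0.905  2.     0.843  1.384 -0.656] [0.3757 0.2951 0.1807] 0.003 7.05
at T?
turn [ 0.001 -0.001  0.002] shift [-0.0009 -0.0005  0.0001]
pre
turn [ 0.001 -0.001  0.002] shift [ 0.0504 -0.0004  0.0614]
grasp
turn [ 0.001 -0.001  0.002] shift [ 0.0504 -0.0004  0.1514]
[(np.int32(82), [207, 245, 11, 10], array([211.8, 249.3]))] [(np.int32(98), [458, 246, 12, 10], array([463.4, 250.4]))]
[ 0.033   0.2377 -0.0095  0.4579 -0.0163  0.4636  0.3351] 7 [4.69 3.69 1.95 1.32 0.68 0.5  0.39] [-0.0038 -0.009  -0.0105 -0.0038 -0.009  -0.0105 -0.0021 -0.0015  0.0043
 -0.0102  0.0156  0.0147 -0.0411  0.0148  0.0084  0.0034  0.0209 -0.0065]
```

step_arm([
  [[0,0,0,0.05,0.0,0.061,60],[0,0,0,0.05,0.0,0.061,60],[0,0,0,0.05,0.0,0.09,60],[0,0,0,0.05,0.0,0.12,60],[0,0,0,0.05,0.0,0.14,60],[0,0,0,0.05,0.0,0.151,60],[0,0,0,0.05,0.0,0.151,60],[0,0,0,0.05,0.0,0.151,0],[0,0,0,0.05,0.0,0.151,0],[0,0,0,0.05,0.0,0.151,0],[0,0,0,0.05,0.0,0.151,0],[0,0,0,0.05,0.0,0.151,0]],
], squeeze=20)

```text
time: 8.65
ee_pos: [0.4237, 0.2613, 0.0331]
eef_rot: [0.282, 0.897, -0.103, 0.326]
ft_force: [-3.7, -0.3, 6.8]
width: 0.0334
grip_force: 20.0
```

```bash
python3 - <<'E'
from h import *
log();q=pose(-35,50);g=np.array([.425,.26,.030]);S=np.array([.606,.042,.066]);b=np.array([.819,-.574,0])
for p in(g+[0,0,.1],S-.14*b+[0,0,.1],S-.14*b+[0,0,.012],S+[0,0,.012],S):delta(p,q)
im=np.hstack([crop(cam("scene"),(410,200,510,300),400,400),crop(cam("top"),(170,205,250,285),400,400)]);cv2.imwrite("pics/g.png",im)
E
```

```text
[-0.401  0.489 -0.765  2.097  1.135  1.218 -0.897] [0.4237 0.2613 0.0331] 0.002 8.65
turn [ 0.001 -0.     0.002] shift [-0.0636 -0.0004 -0.0761]
turn [ 0.001 -0.     0.002] shift [-0.1887 -0.0754 -0.018 ]
turn [ 0.001 -0.     0.002] shift [-0.1321 -0.0753  0.0494]
turn [ 0.001 -0.     0.002] shift [-0.2394 -0.0756  0.1394]
turn [ 0.001 -0.     0.002] shift [-0.2317 -0.0756  0.1486]
```

View pics/g.png

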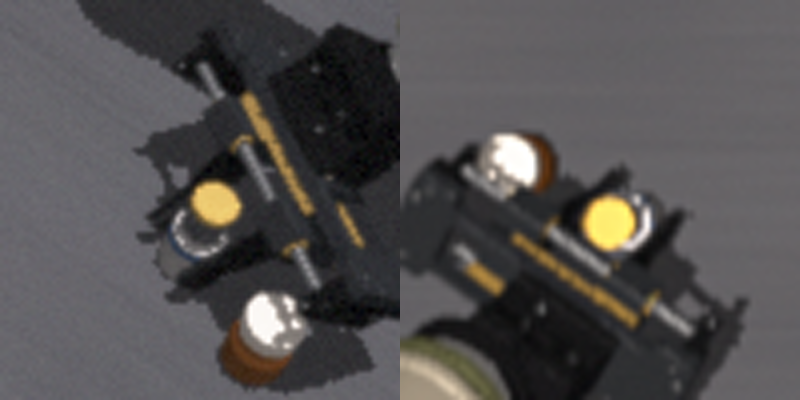

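step_arm([
  [[0,0,0,-0.032,0.0,-0.038,0],[0,0,0,-0.064,0.0,-0.076,0],[0,0,0,-0.064,0.0,-0.076,0],[0,0,0,-0.1,-0.02,-0.06,0],[0,0,0,-0.145,-0.05,-0.035,0],[0,0,0,-0.189,-0.075,-0.018,0],[0,0,0,-0.189,-0.075,-0.018,0],[0,0,0,-0.189,-0.075,-0.018,0],[0,0,0,-0.189,-0.075,-0.018,0]],
])

```text
time: 9.88
ee_pos: [0.4897, 0.1245, 0.1671]
eef_rot: [0.281, 0.897, -0.103, 0.325]
ft_force: [0.8, -0.4, -1.7]
width: 0.0334
grip_force: 20.0
```

```bash
python3 - <<'E'
from m import *
log();st=readout.read_state();print(st["width"],st["grip_force"],st["ft_force"])
q=R.from_quat(st["eef_rot"]);g=st["ee_pos"]+.003*q.apply([0,0,1]);print("grasp",g)
Y=((18,120,90),(35,255,255))
W=((0,0,180),(180,60,255));print("jar",blobs(t,*W,(180,225,205,250))[0])
e=g+[0,0,.045];pt=proj(t,e);ps=proj(s,e);print(pt,ps)
bt=blobs(t,*Y,tuple(int(v) for v in(pt[0]-14,pt[1]-14,pt[0]+14,pt[1]+14)))[0]
bs=blobs(s,*Y,tuple(int(v) for v in(ps[0]-14,ps[1]-14,ps[0]+14,ps[1]+14)))[0];print(bt,bs)
a=max(bt,key=lambda b:b[0])[2];b=max(bs,key=lambda b:b[0])[2];print(tri(t,a,s,b),tri(t,a,s,b)[0]-g)
E
```

```text
[-0.025  0.044 -0.747  2.161  0.882  1.007 -0.321] [0.4898 0.1244 0.1673] 0.005 9.975
0.03327985853764113 19.999752421863377 [ 0.7051  0.3592 -1.6842]
grasp [0.4914 0.1233 0.165 ]
jar [(np.int32(124), [185, 232, 12, 13], array([190.6, 237.8]))]
[254.4555 224.8141] [409.8205 202.4378]
[(np.int32(100), [249, 220, 11, 11], array([253.7, 225. ])), (np.int32(22), [240, 230, 10, 8], array([243.9, 233.9]))] [(np.int32(121), [403, 198, 13, 12], array([409.5, 203.8]))]
(array([0.4915, 0.1247, 0.2061]), np.float64(0.002246593475840541)) [0.0001 0.0014 0.0411]
```

```bash
python3 - <<'E'
from h import *
q=pose(-35,50);S=np.array([.606,.0415,.066]);b=np.array([.819,-.574,0])
for p in(S-.14*b+[0,0,.014],S-.07*b+[0,0,.014],S+[0,0,.014],S):delta(p,q)
E
```

```text
turn [ 0.001 -0.002  0.004] shift [ 0.054  -0.0011  0.0657]
turn [ 0.001 -0.002  0.004] shift [ 0.0002 -0.0013  0.1106]
turn [ 0.001 -0.002  0.004] shift [-0.0535 -0.0016  0.1555]
turn [ 0.001 -0.002  0.004] shift [-0.0445 -0.0016  0.1663]
```

step_arm([
  [[0,-0.002,0.004,0.027,-0.001,0.033,0],[0,-0.002,0.004,0.054,-0.001,0.066,0],[0,-0.002,0.004,0.054,-0.001,0.066,0],[0,-0.002,0.004,0.027,-0.001,0.088,0],[0,-0.002,0.004,0.0,-0.001,0.111,0],[0,-0.002,0.004,-0.027,-0.0015,0.133,0],[0,-0.002,0.004,-0.0535,-0.0016,0.1555,0],[0,-0.002,0.004,-0.0535,-0.0016,0.1555,0],[0,-0.002,0.004,-0.0535,-0.0016,0.1555,0]],
])

```text
time: 11.1
ee_pos: [0.605, 0.0421, 0.0846]
eef_rot: [0.283, 0.896, -0.102, 0.327]
ft_force: [-0.5, 0.6, -0.7]
width: 0.0335
grip_force: 20.0
```

```bash
python3 - <<'E'
from h import *
log();st=readout.read_state();q=R.from_quat(st["eef_rot"]);g=st["ee_pos"]+.003*q.apply([0,0,1]);print(g,st["ft_force"])
delta([.606,.0415,.0655],pose(-35,50))
cv2.imwrite("pics/p.png",np.hstack([crop(cam("scene"),(270,170,420,320),450,450),crop(cam("top"),(240,120,356,236),350,450)]))
E
```

```text
[ 0.076  0.33  -0.589  2.081  1.23   0.839 -0.403] [0.605  0.0421 0.0846] 0.014 11.1
[0.60663319 0.04102459 0.08231467] [-0.48886928  0.60267748 -0.65226902]
turn [ 0.001  0.002 -0.002] shift [ 0.0114 -0.      0.0123]
```

View pics/p.png

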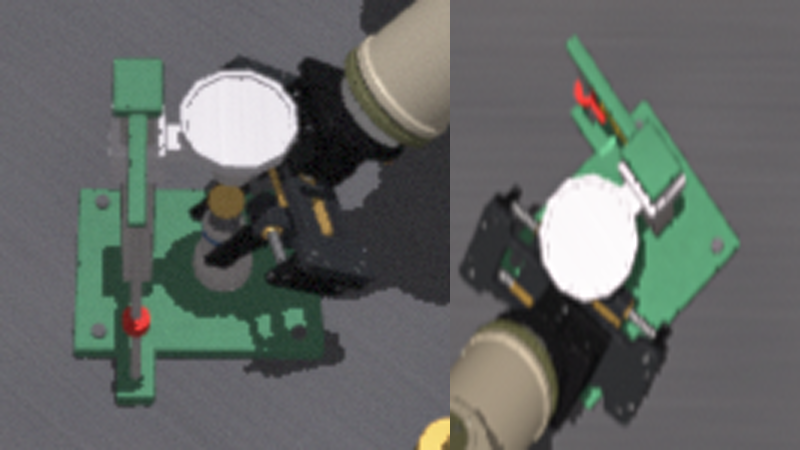

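```bash
python3 - <<'E'
from h import *
s=cam("scene")
print("cap",onz(s,(346,237.3),.126),"seat",onz(s,(344.1,256.7),.035))
print(blobs(s,((12,90,50),(35,255,255)),(330,222,362,250))[0])
E
```

```text
cap [0.60912074 0.04627869 0.126     ] seat [0.60889769 0.046839   0.035     ]Traceback (most recent call last):
  File "<stdin>", line 4, in <module>
  File "h.py", line 19, in blobs
    hsv=cv2.cvtColor(c["img"],cv2.COLOR_RGB2HSV);m=cv2.inRange(hsv,lo,hi)
                                                   ~~~~~~~~~~~^^^^^^^^^^^
cv2.error: OpenCV(4.12.0) :-1: error: (-5:Bad argument) in function 'inRange'
> Overload resolution failed:
>  - lowerb is not a numerical tuple
>  - Expected Ptr<cv::UMat> for argument 'lowerb'
```

step_arm([
  [[0,0.002,-0.002,0.006,0,0.006,0],[0,0.002,-0.002,0.0114,0,0.0123,0],[0,0.002,-0.002,0.0114,0,0.0123,0],[0,0.002,-0.002,0.0114,0,0.0123,0],[0,0.002,-0.002,0.0114,0,0.0123,60],[0,0.002,-0.002,0.0114,0,0.0123,60],[0,0.002,-0.002,0.0114,0,0.0123,60],[0,0.002,-0.002,0.0114,0,0.0123,60],[0,0.002,-0.002,0.025,0,0.001,60],[0,0.002,-0.002,0.05,0,-0.02,60],[0,0.002,-0.002,0.075,0,-0.041,60],[0,0.002,-0.002,0.11,0,-0.07,60],[0,0.002,-0.002,0.12,0,-0.12,60],[0,0.002,-0.002,0.12,0,-0.17,60],[0,0.002,-0.002,0.12,0,-0.22,60],[0,0.002,-0.002,0.12,0,-0.22,60]],
])

```text
time: 13.25
ee_pos: [0.4128, 0.1782, 0.177]
eef_rot: [0.281, 0.896, -0.1, 0.328]
ft_force: [-0.3, 0.2, -0.7]
width: 0.0522
grip_force: 0.0
```

```bash
python3 - <<'E'
from h import *
log();s=cam("scene");t=cam("top")
b=blobs(s,(12,90,50),(35,255,255),(325,215,370,260))[0];print(b)
for x in b: print("cap",onz(s,x[2],.110))
y=np.array([np.cos(np.radians(40.8)),np.sin(np.radians(40.8)),0]);z=np.array([0,0,-1.])
o=R.from_matrix(np.c_[np.cross(y,z),y,z])
print("weight above");delta([.6195,.2770,.20],o)
cv2.imwrite("pics/q.png",crop(s,(270,170,420,320),600,600))
E
```

```text
[-0.119 -0.024 -0.871  2.19   0.773  1.126 -0.43 ] [0.4128 0.1782 0.177 ] 0.067 13.25
[(np.int32(99), [340, 235, 11, 11], array([344.8, 240.1]))]
cap [0.60869218 0.04354962 0.11      ]
weight above
turn [0.087 0.695 0.238] shift [-0.1032  0.2016  0.049 ]
```

View pics/q.png

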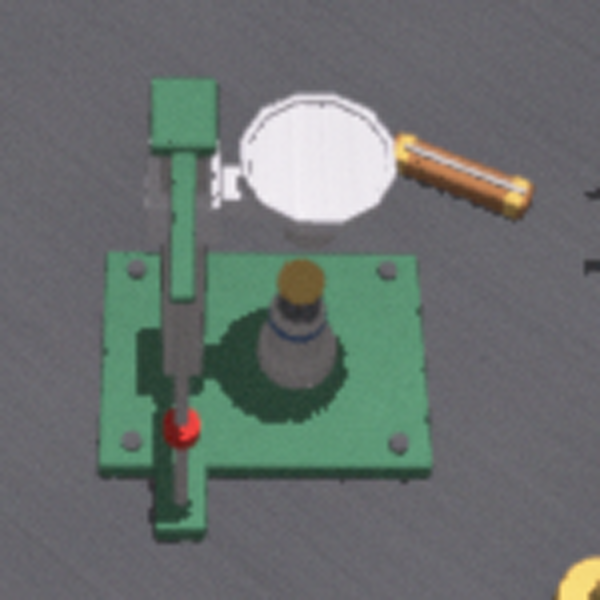

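step_arm([
  [[0.02,0.15,0.05,-0.04,0.04,-0.02,60],[0.04,0.3,0.1,-0.06,0.09,0.0,60],[0.06,0.45,0.15,-0.08,0.14,0.02,60],[0.087,0.695,0.238,-0.103,0.2,0.049,60],[0.087,0.695,0.238,-0.103,0.2,0.049,60],[0.087,0.695,0.238,-0.103,0.2,0.049,60],[0.087,0.695,0.238,-0.103,0.2,0.049,60],[0.087,0.695,0.238,-0.103,0.2,0.049,60]],
])

```text
time: 14.35
ee_pos: [0.6176, 0.2767, 0.2037]
eef_rot: [0.415, 0.91, -0.0, 0.0]
ft_force: [-0.1, -0.9, 0.1]
width: 0.0522
grip_force: 0.0
```

```bash
cat >> h.py <<'E'
def down(ya):
    y=np.array([np.cos(np.radians(ya)),np.sin(np.radians(ya)),0]);z=np.array([0,0,-1.])
    return R.from_matrix(np.c_[np.cross(y,z),y,z])
E
python3 - <<'E'
from h import *
log();s=cam("scene");t=cam("top")
print("disc",onz(t,(210.5,183),.04),onz(t,(180+90.5/3,165+53/3),.04),"knob",onz(t,(209,181.7),.066))
c=(400+(312-254)*95/271,235+(548-300)*105/300);print("scene disc top",onz(s,c,.04))
delta([.619,.277,.066],down(40.8));delta([.619,.277,.063],down(40.8))
E
```

```text
[-0.007  0.566 -0.716  1.332  0.368  1.376 -0.   ] [0.6176 0.2767 0.2037] 0.009 14.35
disc [0.61781789 0.27580834 0.04      ] [0.61879658 0.27681502 0.04      ] knob [0.61868732 0.27470296 0.066     ]
scene disc top [0.6263849  0.27923532 0.04      ]
turn [0.    0.001 0.001] shift [-0.      0.0011  0.1348]
turn [0.    0.001 0.001] shift [-0.      0.0011  0.1378]
```

step_arm([
  [[0,0,0,0,0.001,0.045,60],[0,0,0,0,0.001,0.09,60],[0,0,0,0,0.001,0.12,60],[0,0,0,0,0.001,0.1375,60],[0,0,0,0,0.001,0.1375,60],[0,0,0,0,0.001,0.1375,60],[0,0,0,0,0.001,0.1375,0],[0,0,0,0,0.001,0.1375,0],[0,0,0,0,0.001,0.1375,0],[0,0,0,0,0.001,0.1375,0],[0,0,0,0,0.001,0.1375,0],[0,0,0,0,0.001,0.1375,0],[0,0,0,0,0.001,0.09,0],[0,0,0,0,0.001,0.03,0],[0,0,0,0,0.001,-0.03,0],[0,0,0,0,0.001,-0.09,0],[0,0,0,0,0.001,-0.13,0],[0,0,0,0,0.001,-0.13,0]],
], squeeze=45)

```text
time: 16.7
ee_pos: [0.6198, 0.2767, 0.3345]
eef_rot: [0.416, 0.909, 0.001, 0.0]
ft_force: [-0.6, -0.2, -8.9]
width: 0.0184
grip_force: 45.0
```

```bash
python3 - <<'E'
from m import *
log();st=readout.read_state();print(st["ft_force"],st["width"],st["grip_force"])
g=st["ee_pos"]-[0,0,.003];print(g)
Y=((18,120,60),(35,255,255))
for c in(t,s):
    p=proj(c,g-[0,0,.04]);b=max(blobs(c,*Y,tuple(int(v) for v in(p[0]-30,p[1]-30,p[0]+30,p[1]+30)))[0],key=lambda b:b[0]);print(p,b)
delta([.606,.042,.231+.064+.05],down(40.8));delta([.606,.042,.231+.063+.004],down(40.8))
E
```

```text
[-0.037  0.524 -0.728  1.117  0.338  1.619  0.033] [0.6191 0.2759 0.3299] 0.022 16.8
[ 0.1909 -0.1678 -8.741 ] 0.01899656390600425 44.98694624751806
[0.6191 0.2759 0.3269]Traceback (most recent call last):
  File "<stdin>", line 6, in <module>
ValueError: max() iterable argument is empty
```

```bash
python3 - <<'E'
from h import *
st=readout.read_state();print(st["ee_pos"])
delta([.606,.042,.34],down(40.8));delta([.606,.042,.231+.063+.003],down(40.8))
E
```

```text
[0.61912698 0.27587209 0.32987091]
turn [-0.005 -0.002 -0.   ] shift [-0.1685 -0.1628 -0.0126]
turn [-0.005 -0.002 -0.   ] shift [-0.1685 -0.1626  0.0304]
```

step_arm([
  [[0,0,0,-0.02,-0.02,-0.013,0],[0,0,0,-0.055,-0.053,-0.013,0],[0,0,0,-0.09,-0.087,-0.013,0],[0,0,0,-0.125,-0.12,-0.013,0],[0,0,0,-0.155,-0.15,-0.013,0],[0,0,0,-0.1685,-0.163,-0.013,0],[0,0,0,-0.1685,-0.163,-0.013,0],[0,0,0,-0.1685,-0.163,-0.013,0],[0,0,0,-0.1685,-0.163,-0.013,0]],
])

```text
time: 17.92
ee_pos: [0.6061, 0.0439, 0.3452]
eef_rot: [0.415, 0.91, -0.0, -0.001]
ft_force: [-0.0, 0.0, -7.0]
width: 0.0189
grip_force: 45.0
```

```bash
python3 - <<'E'
from h import *
log();s=cam("scene");t=cam("top");st=readout.read_state();print(st["ft_force"])
delta([.606,.042,.231+.063+.003],down(40.8))
cv2.imwrite("pics/w.png",np.hstack([crop(s,(290,130,410,250),400,400),crop(t,(230,120,350,240),400,400)]))
E
```

```text
[ 0.379  0.34  -0.701  1.308  0.216  1.571  0.421] [0.6061 0.0439 0.3452] 0.005 17.925
[ 0.58895841 -0.26815086 -7.91580968]
turn [-0.001 -0.002  0.001] shift [-0.001  -0.0012  0.0455]
```

View pics/w.png

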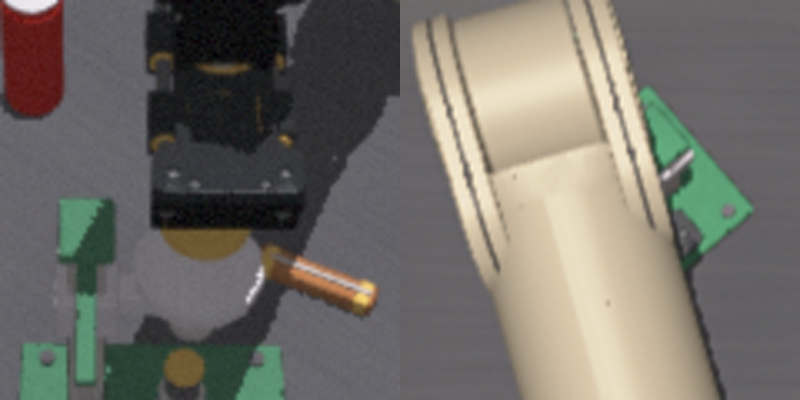

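step_arm([
  [[0,0,0,-0.001,-0.001,0.02,0],[0,0,0,-0.001,-0.001,0.04,0],[0,0,0,-0.001,-0.001,0.048,0],[0,0,0,-0.001,-0.001,0.055,0],[0,0,0,-0.001,-0.001,0.062,0],[0,0,0,-0.001,-0.001,0.069,0],[0,0,0,-0.001,-0.001,0.076,0],[0,0,0,-0.001,-0.001,0.083,0],[0,0,0,-0.001,-0.001,0.09,0],[0,0,0,-0.001,-0.001,0.096,0],[0,0,0,-0.001,-0.001,0.096,0],[0,0,0,-0.001,-0.001,0.096,0]],
])

```text
time: 19.52
ee_pos: [0.6061, 0.0406, 0.2493]
eef_rot: [0.417, 0.909, -0.0, -0.001]
ft_force: [-0.8, 0.1, -6.0]
width: 0.0191
grip_force: 45.0
```

```bash
python3 - <<'E'
from h import *
log();s=cam("scene");st=readout.read_state();print(st["ft_force"],st["width"])
cv2.imwrite("pics/x.png",crop(s,(270,150,420,300),600,600))
E
```

```text
[ 0.395  0.372 -0.692  1.473  0.238  1.385  0.404] [0.6061 0.0406 0.2493] 0.003 19.525
[-0.7304194   0.05185241 -5.78487261] 0.018529712217807942
```

View pics/x.png

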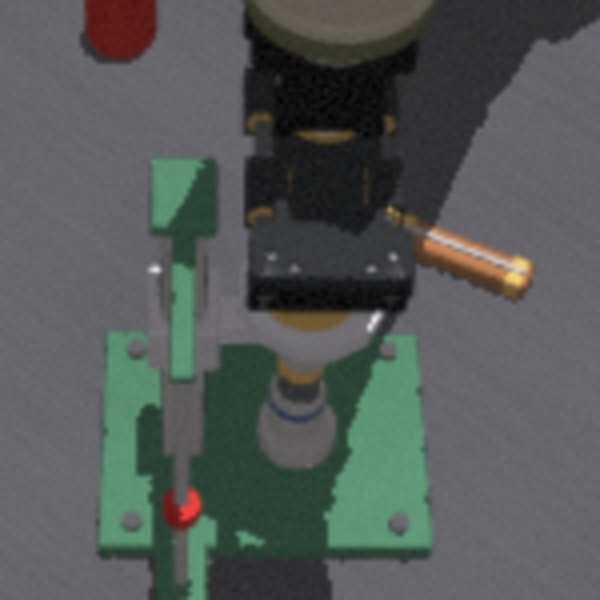

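step_arm([
  [[0,0,0,0,0,0,60],[0,0,0,0,0,0,60],[0,0,0,0,0,0,60],[0,0,0,0,0,0,60],[0,0,0,0,0,-0.03,60],[0,0,0,0,0,-0.08,60],[0,0,0,0,0,-0.13,60],[0,0,0,-0.06,-0.02,-0.15,60],[0,0,0,-0.12,-0.05,-0.15,60],[0,0,0,-0.15,-0.08,-0.15,60],[0,0,0,-0.15,-0.08,-0.15,60]],
])

```text
time: 20.95
ee_pos: [0.6436, -0.1304, 0.399]
eef_rot: [0.42, 0.908, -0.001, -0.001]
ft_force: [-0.6, 1.1, -0.0]
width: 0.0522
grip_force: 0.0
```

```bash
python3 - <<'E'
from h import *
log();s=cam("scene");t=cam("top")
cv2.imwrite("pics/y.png",np.hstack([crop(s,(290,180,390,310),400,520),crop(t,(250,125,350,255),400,520)]))
RED=((0,150,90),(6,255,255));Y=((18,100,60),(35,255,255))
for n,c,b in(("s",s,(290,180,390,310)),("t",t,(250,125,350,225))):print(n,blobs(c,*RED,b,3)[0],blobs(c,*Y,b,3)[0])
E
```

```text
[ 0.517  0.449 -0.621  1.044  0.259  1.721  0.687] [ 0.6436 -0.1304  0.399 ] 0.063 20.95
s [(np.int32(53), [311, 273, 9, 9], array([315. , 277.2]))] [(np.int32(31), [368, 204, 6, 9], array([370. , 207.9])), (np.int32(629), [335, 208, 25, 30], array([346.7, 222.2]))]
t [(np.int32(34), [282, 141, 9, 10], array([285.8, 145.9]))] [(np.int32(31), [290, 150, 8, 9], array([293.8, 153.9])), (np.int32(331), [277, 172, 20, 21], array([286.7, 182.1]))]
```

View pics/y.png

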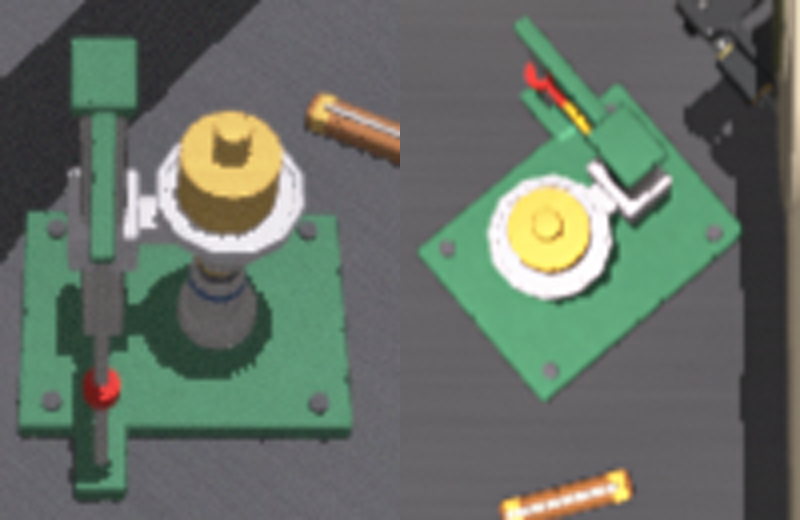

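Spring loaded: the weight sits in the pan and the pan is down. In the right-hand (top) view the red mark runs from (530,75) to (565,105) and the yellow pointer continues from there to (588,130). In the scene view the red collar on the rod is at full-image pixel (315,277). Next I work out their heights.

```bash
python3 - <<'E'
from h import *
np.set_printoptions(precision=4,suppress=True)
s=cam("scene");t=cam("top")
Z=R.from_euler('z',-49.2,degrees=True)
def T(p):return Z.inv().apply(np.array(p)-[.606,.042,0])
def W(p):return Z.apply(p)+[.606,.042,0]
def aty(c,px,y):
    o,d=ray(c,px);o=T(o);d=Z.inv().apply(d);return o+d*(y-o[1])/d[1]
RED=((0,150,60),(8,255,255))
b,m=blobs(s,*RED,(300,260,330,290),3);ys,xs=np.nonzero(m)
print("rows",[(int(y),xs[ys==y].min(),xs[ys==y].max()) for y in np.unique(ys)])
print("collar",aty(s,(315,277.2),.096),aty(s,(315,277.2),.086))
# reference points of known z for bias: base rod foot / bar end: predicted pixels
for n,p in(("rod@.126",[.07,.096,.126]),("rod@.268",[.07,.096,.268]),("rod@.018",[.07,.096,.018]),("coltop",[.07,0,.274]),("ptr@.126",[.07,.068,.126])):print(n,proj(s,W(p)),proj(t,W(p)))
# pan and weight heights by two views
Y=((18,100,60),(35,255,255));Wh=((0,0,150),(180,60,255))
print("pan s",blobs(s,*Wh,(320,195,372,250),20)[0],"t",blobs(t,*Wh,(262,160,315,205),20)[0])
for n,c in(("s",s),("t",t)):
    for z in(.150,.155,.160,.165,.17):
        rim=np.array([proj(c,W([.040*np.cos(a),.040*np.sin(a),z+.003])) for a in np.linspace(0,6.28,60)])
        print(n,z,rim.min(0),rim.max(0))
# red and yellow pixel rows in top
_,m=blobs(t,*RED,(275,135,300,160),3);print(np.argwhere(m)[:, ::-1].tolist());
_,m=blobs(t,(18,100,60),(35,255,255),(275,135,303,165),3);print(np.argwhere(m)[:, ::-1].tolist())
E
```

```text
rows [(273, np.int64(312), np.int64(318)), (274, np.int64(311), np.int64(318)), (275, np.int64(311), np.int64(319)), (276, np.int64(311), np.int64(319)), (277, np.int64(311), np.int64(319)), (278, np.int64(311), np.int64(319)), (279, np.int64(311), np.int64(318)), (280, np.int64(312), np.int64(317)), (281, np.int64(313), np.int64(316))]
collar [0.0684 0.096  0.1071] [0.0684 0.086  0.0867]
rod@.126 [314.2644 273.2938] [285.3807 142.466 ]
rod@.268 [314.2967 239.4805] [282.0427 131.4948]
rod@.018 [314.2445 294.1172] [287.4936 149.4107]
coltop [314.7543 196.8085] [306.6861 160.0304]
ptr@.126 [314.3871 261.7257] [291.8229 150.0216]
pan s [(np.int32(428), [321, 216, 45, 27], array([342.8, 231.9]))] t [(np.int32(505), [272, 165, 43, 35], array([290.3, 182.8]))]
s 0.15 [328.147 214.168] [364.027  244.6279]
s 0.155 [328.2039 212.939 ] [364.2284 243.4671]
s 0.16 [328.2612 211.7003] [364.4313 242.2966]
s 0.165 [328.319  210.4518] [364.6359 241.1165]
s 0.17 [328.3772 209.1933] [364.8422 239.9265]
t 0.15 [273.038  168.9354] [302.4262 198.1324]
t 0.155 [272.8831 168.6773] [302.3811 197.9822]
t 0.1
[... 230 characters left out ...]
4], [282, 145], [283, 145], [284, 145], [285, 145], [286, 145], [287, 145], [283, 146], [284, 146], [285, 146], [286, 146], [287, 146], [288, 146], [284, 147], [285, 147], [286, 147], [287, 147], [288, 147], [289, 147], [288, 148], [289, 148], [290, 148], [288, 149], [289, 149], [290, 149], [291, 149], [289, 150], [290, 150]]
[[292, 150], [291, 151], [292, 151], [293, 151], [290, 152], [291, 152], [292, 152], [293, 152], [294, 152], [291, 153], [292, 153], [293, 153], [294, 153], [295, 153], [292, 154], [293, 154], [294, 154], [295, 154], [296, 154], [293, 155], [294, 155], [295, 155], [296, 155], [294, 156], [295, 156], [296, 156], [297, 156], [295, 157], [296, 157], [297, 157], [296, 158]]
```

```bash
python3 - <<'E'
from h import *
t=cam("top");s=cam("scene")
K=((0,0,0),(180,255,40))
print("big balls",onz(t,(405.5,134),.14),onz(t,(455,237),.14),"small",onz(t,(401,174),.1))
print("scene",onz(s,(249,108),.14),onz(s,(239.5,179.5),.1))
st=readout.read_state();print(st["ee_pos"])
u=np.array([.875,.485,0]);c=np.array([.636,-.278,0]);y29=29
for ya in(29,-61,119):
    print(ya)
    for xl,z in((.045,.25),(.045,.085),(-.02,.085)):delta(c+u*xl+[0,0,z+.022],down(ya),False)
E
```

```text
big balls [ 0.74917015 -0.2827194   0.14      ] [ 0.46462662 -0.41665801  0.14      ] small [ 0.64219725 -0.27657465  0.1       ]
scene [ 0.47081683 -0.41036101  0.14      ] [ 0.64189684 -0.27414149  0.1       ]
[ 0.64383862 -0.12322606  0.39997843]
29
turn [-0.    -0.001  0.208] shift [-0.1212 -0.0632  0.1279]
turn [-0.    -0.001  0.208] shift [-0.1214 -0.0632  0.2929]
turn [-0.    -0.001  0.208] shift [-0.108  -0.1268  0.2929]
-61
turn [-1.000e-03 -1.000e-03  1.779e+00] shift [-0.1212 -0.0632  0.1279]
turn [-1.000e-03 -1.000e-03  1.779e+00] shift [-0.1214 -0.0632  0.2929]
turn [-1.000e-03 -1.000e-03  1.779e+00] shift [-0.108  -0.1268  0.2929]
119
turn [ 0.000e+00 -1.000e-03 -1.363e+00] shift [-0.1212 -0.0632  0.1279]
turn [ 0.000e+00 -1.000e-03 -1.363e+00] shift [-0.1214 -0.0632  0.2929]
turn [ 0.000e+00 -1.000e-03 -1.363e+00] shift [-0.108  -0.1268  0.2929]
```

step_arm([
  [[0,0,-0.1,-0.06,-0.03,0.06,0],[0,0,-0.23,-0.121,-0.063,0.128,0],[0,0,-0.23,-0.121,-0.063,0.128,0],[0,0,-0.23,-0.121,-0.063,0.128,0],[0,0,-0.23,-0.121,-0.063,0.18,0],[0,0,-0.23,-0.121,-0.063,0.23,0],[0,0,-0.23,-0.121,-0.063,0.27,0],[0,0,-0.23,-0.121,-0.063,0.293,0],[0,0,-0.23,-0.121,-0.063,0.293,0],[0,0,-0.23,-0.121,-0.063,0.293,0]],
], squeeze=10)

```text
time: 22.5
ee_pos: [0.676, -0.2574, 0.109]
eef_rot: [0.309, 0.951, 0.0, 0.001]
ft_force: [0.7, 0.2, -0.3]
width: 0.0006
grip_force: 0.0
```

```bash
python3 - <<'E'
from h import *
log();print(readout.read_state()["ft_force"],readout.read_state()["width"])
u=np.array([.875,.485,0]);c=np.array([.636,-.278,0])
for x in(.02,.0,-.01,-.02,-.03):delta(c+u*x+[0,0,.107],down(54),False)
E
```

```text
[ 0.666  0.707 -0.577  1.288  0.382  1.253  1.024] [ 0.676  -0.2574  0.109 ] 0.007 22.5
[ 0.66054499  0.24746129 -0.28977994] 0.0006045447213977439
turn [ 0.001  0.002 -0.001] shift [ 0.0117 -0.022   0.0019]
turn [ 0.001  0.002 -0.001] shift [ 0.0202 -0.0402  0.0019]
turn [ 0.001  0.002 -0.001] shift [ 0.0244 -0.0493  0.0019]
turn [ 0.001  0.002 -0.001] shift [ 0.0286 -0.0583  0.0019]
turn [ 0.001  0.002 -0.001] shift [ 0.0328 -0.0674  0.0019]
```

step_arm([
  [[0,0,0,0.006,-0.011,0.001,0],[0,0,0,0.0117,-0.022,0.002,0],[0,0,0,0.016,-0.031,0.003,0],[0,0,0,0.02,-0.04,0.004,0],[0,0,0,0.02,-0.04,0.004,0]],
])

```text
time: 23.12
ee_pos: [0.634, -0.2793, 0.1025]
eef_rot: [0.31, 0.951, -0.0, -0.001]
ft_force: [-0.5, -0.1, -0.4]
width: 0.0004
grip_force: 0.0
```

step_arm([
  [[0,0,0,0.002,-0.005,0.001,0],[0,0,0,0.004,-0.009,0.002,0],[0,0,0,0.004,-0.009,0.002,0]],
])

```text
time: 23.5
ee_pos: [0.6261, -0.2832, 0.1004]
eef_rot: [0.309, 0.951, -0.0, -0.001]
ft_force: [-0.0, 0.9, 0.1]
width: 0.0007
grip_force: 0.0
```

step_arm([
  [[0,0,0,0.002,-0.005,0,0],[0,0,0,0.004,-0.009,0,0],[0,0,0,0.004,-0.009,0,0]],
])

```text
time: 23.88
ee_pos: [0.6208, -0.2847, 0.1011]
eef_rot: [0.308, 0.951, 0.003, 0.002]
ft_force: [10.9, 6.8, -5.1]
width: 0.0008
grip_force: 6.2
```

```bash
python3 - <<'E'
from h import *
log();print(readout.read_state()["ft_force"])
cv2.imwrite("pics/z.png",np.hstack([crop(cam("scene"),(210,140,280,220),400,457),crop(cam("top"),(365,140,435,220),400,457)]))
E
```

```text
[ 0.773  0.633 -0.589  1.426  0.356  1.188  1.086] [ 0.6208 -0.2847  0.1011] 0.005 23.875
[10.89414101  6.82279972 -5.1042604 ]
```

View pics/z.png

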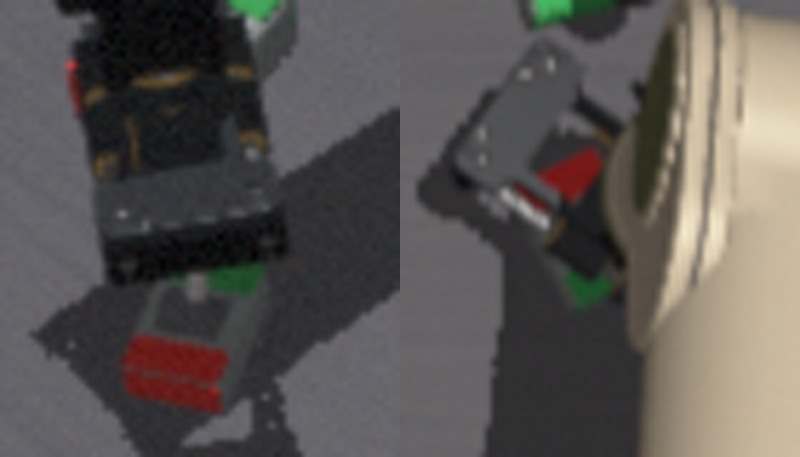

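The force of about 13 N along the lever's axis shows it has reached its green stop. The red end is at (175,375) and the arm stem leans toward green. Next I back off and check the ball numerically.

step_arm([
  [[0,0,0,-0.006,0.014,0,0],[0,0,0,-0.014,0.03,-0.01,0],[0,0,0,-0.014,0.03,-0.06,0],[0,0,0,-0.014,0.03,-0.12,0],[0,0,0,-0.014,0.03,-0.18,0],[0,0,0,-0.05,0.08,-0.22,0],[0,0,0,-0.05,0.13,-0.24,0],[0,0,0,-0.05,0.17,-0.24,0],[0,0,0,-0.05,0.17,-0.24,0]],
])

```text
time: 25.1
ee_pos: [0.7603, -0.175, 0.3391]
eef_rot: [0.307, 0.952, 0.001, -0.002]
ft_force: [0.3, 0.1, -0.8]
width: 0.0006
grip_force: 0.0
```

```bash
python3 - <<'E'
from h import *
log();s=cam("scene");t=cam("top")
c=np.array([.636,-.278,.022]);u=np.array([.875,.485,0])
for n,cm in(("s",s),("t",t)):
    for a in(-.5,0,.5):print(n,a,proj(cm,c+.08*(np.sin(a)*u+[0,0,np.cos(a)])).round(1))
print(blobs(s,(0,0,0),(180,255,35),(225,160,270,215))[0]);print(blobs(t,(0,0,0),(180,255,35),(375,155,425,205))[0])
RED=((0,150,60),(8,255,255));print("mark",blobs(s,*RED,(300,260,330,290))[0],"jar",blobs(t,(0,0,180),(180,60,255),(180,225,205,250))[0],"can",blobs(t,(0,0,180),(180,60,255),(385,235,415,270))[0])
print("weight",blobs(s,(18,100,60),(35,255,255),(325,190,365,250))[0])
E
```

```text
[ 0.39   0.768 -0.582  0.675  0.398  1.773  0.979] [ 0.7603 -0.175   0.3391] 0.068 25.1
s -0.5 [245. 168.]
s 0 [240.  176.9]
s 0.5 [235.9 190.9]
t -0.5 [407.6 188.2]
t 0 [401.6 176.1]
t 0.5 [394.5 164.8]
[(np.int32(32), [241, 166, 9, 7], array([245.1, 169.2])), (np.int32(77), [225, 170, 9, 13], array([228.8, 176.6]))]
[]
mark [(np.int32(53), [311, 273, 9, 9], array([315. , 277.3]))] jar [(np.int32(124), [185, 232, 12, 13], array([190.6, 237.8]))] can [(np.int32(548), [385, 235, 27, 21], array([397.7, 244.7])), (np.int32(158), [385, 264, 29, 6], array([398.5, 266.7]))]
weight [(np.int32(630), [335, 208, 25, 30], array([346.7, 222.3]))]
```

```bash
python3 -c "
from bench import r
print(r.close_job())"
```

```text
the job is handed in; nothing more can be done
None
```

The spring is upright on the seat, the weight alone loads it, and I threw the lever fully to green: the pointer stands roughly 20 mm above the mark by measurement, worked out from camera heights because the scene view did not show it. The job was handed in at about 25 s; its verdict has not come back to me.

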